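# Set the depth stop with the red gauge

### The job

Set the depth stop on the shed bench: slide the red setting gauge fully home under the brass collar, its slot around the threaded rod, and let it lie on the floating plate; then spin the knurled collar down, pressing gauge and plate onto the firm seat below, until by feel the gauge is nipped snugly (about 30 N, never more than 60 N). Leave the red gauge nipped there, and do not disturb the blue gauge or anything else on the bench.

Things in the scene. Friction and masses are not known exactly. Their poses are not given: they have to be found in the camera images.
- stand: depth-stop stand bolted to the bench: green base plate 110 x 96 x 10 mm, reaching 70 mm to the -x side and 40 mm to the +x side of a vertical threaded rod. Origin: on the rod's axis at bench height; z up. The gauge goes in from the -x side, along the stand's +x, its own x axis along the stand's x axis
- rod_top (a point): top of the threaded steel rod, 112 mm above the bench; rod 16 mm across (18 over the thread)
- plate_top (a point): centre of the top of the free steel plate on the base, 24 mm above the bench: 44 mm wide, from 70 mm on the stand's -x side to 26 mm on the +x side of the rod's axis. It floats on light springs (7 N to start it down, 0.5 N per mm more); 2.5 to 6.5 mm lower, differing at each start and out of sight, is a firm seat (30 N per mm): only feel tells
- collar_mid (a point): centre of the knurled brass collar (on the rod's axis, at half its height): 48 mm across, 30 mm tall, so its underside is 15 mm below. z up; x turns with the collar (black line on top). At the start the underside is 62 to 71 mm above the bench
- collar: the same collar, same origin. Turned clockwise seen from above it goes down 4.77 mm per rad (30 mm per turn), with an even drag of 0.3 N m, and stays where it is left. On the floating plate it presses with under 9 N; on the firm seat the press rises by about 120 N per rad, and the torque felt climbs above that of free turning: at 30 N by 0.15 N m (steady turning) to 0.3 (small steps with stops)
- gauge_red: setting gauge, 30 mm tall, 0.2 to 0.4 kg, lying flat. Origin: underside, below the centre of its slot (the rod's place); z up. Slot 20 mm wide, open to +x, closed at x = -10 mm; prongs 12 mm thick reach x = +24; aluminium fork 44 mm wide from x = -30 to +24 mm; red bar handle 22 mm wide from x = -110 to -30. Centre of mass near x = -40 mm. Home: slot's closed end at the rod
- gauge_blue: blue setting gauge, the same form, 38 mm tall with a blue handle; not to be used. Origin and axes as the red one. The two swap places from start to start
- screw_jar: glass jar with black cap, 60 mm across, 85 mm tall, origin at its foot; leave alone
- spray_can: blue can, 58 mm across, 180 mm tall, origin at its foot; leave alone
- mug: white mug, 80 mm across, 90 mm tall, origin at its foot; leave alone
- wrench: steel wrench 180 mm long, lying; leave alone
- screwdriver: screwdriver, lying beyond the stand; leave alone
- offcut: wood offcut 120 x 70 x 40 mm, origin under its centre; leave alone

How it is judged:
On the way, in this order (a step that is already met when the one before it is completed fails the run):
1. the red gauge lies fully home on the floating plate, around the rod, let go and not yet nipped (horizontal distance between gauge_red and stand below 0.005 m and height (world z) of gauge_red below 0.0265 m and angle between gauge_red's own z axis and vertical below 0.05 rad and contact force between each of the fingers, collar and gauge_red below 0.1 N), for 0.2 s.
2. the collar presses on the red gauge (contact force between collar and gauge_red above 15 N), for 0.2 s.
At the end, for the whole second after the job is handed in: the red gauge lies flat (within 0.05 rad) around the rod, its slot centre within 5 mm of the rod's axis, nipped by the collar with 15 to 50 N, all at rest (horizontal distance between gauge_red and stand below 0.005 m and angle between gauge_red's own z axis and vertical below 0.05 rad and contact force between collar and gauge_red between 15 and 50 N and linear speed of gauge_red below 0.01 m/s and angular speed of collar below 0.05 rad/s); the robot touches nothing.
It fails at once if the collar presses on the red gauge with more than 60 N (contact force between collar and gauge_red above 60 N).
It fails at once if the blue gauge is moved by more than 20 mm (distance of gauge_blue from where it was at the start of the episode above 0.02 m).
It fails at once if another thing on the bench is moved by more than 30 mm (distance of any of screw_jar, spray_can, mug, wrench, screwdriver, offcut from where it was at the start of the episode above 0.03 m).
It also fails if it takes over 72 s, if anything falls off the work surface, if the arm or the gripper's body presses on something with over 40 N, if the wrist force passes 120 N, or if a joint passes its speed limit or range.

### The arm

A 6-joint arm with a two-finger parallel gripper is mounted at the origin on the work surface. World frame = base frame: x ahead of the robot, y to its left, z up, the work surface at z = 0. Lengths are in m, angles in rad, forces in N, time in s.
With the tool pointing down it reaches from about 0.25 to 0.8 m from the base axis. Payload 8.5 kg.
Tool frame: the origin (TCP) lies midway between the tips of the shut fingers; the grasp point (between the pads) lies 19 mm behind it; z points along the fingers, y is the line along which they close (so a half turn about z gives the same grasp; the last joint's range is limited). The gripper opens to 85 mm and grips with 20 to 120 N. Pads are 22 mm wide; open, the fingers measure 114 mm over their backs; the gripper's body (76 mm by 85 mm) begins 54 mm behind the grasp point. The pads swing forward as they close: fully open they stand 13 mm farther back than shut.
Start: joints at [1.102, 0.238, -0.013, 1.319, 0, 1.571], TCP at [0.237, 0.468, 0.231] pointing down, gripper open.
Joint ranges: [-2.66, 2.66], [-1.03, 1.9], [-1.14, 1.46], [-1.82, 2.27], [-1.45, 1.34], [-3.14, 3.14]. Speed limits (rad/s): [2.22, 2.22, 2.79, 3.14, 3.14, 3.14].

### API

Orientations are given as a unit quaternion [w, x, y, z].
In Python, from rig import sensors, viewer, robot, finder gives the robot as it stands. The module is installed in compiled form; this text tells all that it offers.
- The arm moves only by the shell command python3 -m handwheel 'ROWS'. ROWS is JSON, a list of rows, each an object of numbers: "x", "y", "z": the shift along the tool's x, y, z in m; "ax", "ay", "az": the turn, a rotation vector about the tool's x, y, z in rad; "hand": the opening, from 0 (shut) to 1 (fully open). In form: [{"x": .., "y": .., "z": .., "ax": .., "ay": .., "az": .., "hand": ..}, ...]. A call has 1 to 20 rows; each row is the pose to reach, as a shift and turn from the pose commanded when the call began, along the tool's axes at that moment; what a row does not reach only later rows make up. A row lasts 1/8 s, in which the tool goes at most 62.5 mm and 10.7 degrees, less where a joint would pass 70% of its speed; a pose out of reach is approached as far as the arm can. A call with a gripper value outside its range is refused whole. The fingers move at their own pace and stop on an object; the grip force is fixed at half the most. Time passes only in rows, so rows that repeat a pose let the fingers close. It gives the time, the measured TCP pose, the force, the opening and the grip force at its end, in the units of the state.
- sensors.read_state(): the state, without advancing time (a new reading comes with each control period).
- viewer.get_image(name): name is "side" or "top" or "wrist"; returns (picture, depth): 480x640x3 uint8, red, green, blue; 480x640 float32, m along the optical axis (not along the pixel's ray), 0 where there is no reading.
- viewer.camera_params(name): a dict with "intrinsics" (3x3 intrinsics, pixels), "T" (4x4, takes a point from camera to world coordinates); the wrist camera has in their place "hand_eye" (4x4, takes a point from camera to tool coordinates, whose origin is the TCP and whose axes are the flange's). Camera axes: x right, y up, looking along -z (the intrinsics and any distortion apply to the point x, -y, -z); pixel columns grow to the right and rows downward; lengths in m; the calibration is good to about 2 mm. The wrist camera is an equidistant fisheye: a pixel r from the principal point sees the ray r / f radians off the axis. A picture is of the moment at which its call begins: read the wrist's pose just before it. camera_params takes no time and is no camera call.
- robot.hand_in(): hands the job in; it is judged then, once.
Trained networks look in the newest picture that a camera, given by its name, has taken for a name from the list of things; names that differ only in an ending like _2 or _b are one class to them, and where a whole thing is asked for, a point or a joint stands for the part that bears it (a point fixed in the world has none). Each returns a list of dicts, best first, with "conf" (0 to 1); they miss things now and then, are a little off and sometimes report something else, mostly with a low value. They report only what shows in the picture. A call takes as long as a camera call.
- finder.spot_in(camera, name): "location" ([column, row] in pixels, amid what is visible of it).
- finder.pinpoint(camera, name): "location" ([column, row] in pixels: a listed point, or the origin of a listed thing).
The state is a dict: "time": time; "joint_positions": joint angles; "qd": joint speeds; "joint_torque": joint torques, N m; "eef_pos": TCP position; "eef_rot": TCP orientation; "wrist_force": force on the tool from outside, world axes, zero at the start; "wrist_torque": the same for the moment, N m; "grip_width": finger opening in m; "gripper_force": force on a finger pad.
Only numpy, scipy, OpenCV 4.12 (cv2) and the standard library are available. Lean on these libraries where they do the work, as an engineer would, in place of code of your own. Each camera call takes 0.05 s, during which the arm holds its last target. There are 200 camera calls.

## Working session

There is one attempt and no reset: what is moved stays moved. The work goes in short steps, Python scripts to look and compute and a shell command to move; the robot and the scene stay as the last step left them, time stands still between calls to the robot, and variables do not carry over. Pictures are saved under pics/ and viewed, at most 10 in all, crops included, and the job is handed in when it is done.

```bash
mkdir -p pics
cat > h.py <<'E'
import numpy as np, cv2
from rig import sensors, viewer, robot, finder
from scipy.spatial.transform import Rotation as R
def ray(cam,px,st=None):
    p=viewer.camera_params(cam);K=np.array(p["intrinsics"]);u,v=px
    a=(u-K[0,2])/K[0,0];b=(v-K[1,2])/K[1,1]
    if cam=="wrist":
        th=np.hypot(a,b);s=np.sin(th)/th if th>1e-9 else 1
        d=np.array([a*s,-b*s,-np.cos(th)])
        q=st["eef_rot"];T=np.eye(4);T[:3,:3]=R.from_quat([q[1],q[2],q[3],q[0]]).as_matrix();T[:3,3]=st["eef_pos"]
        T=T@np.array(p["hand_eye"])
    else: d=np.array([a,-b,-1.]);T=np.array(p["T"])
    return T[:3,3],T[:3,:3]@d
def atz(cam,px,z,st=None):
    o,d=ray(cam,px,st);return o+d*(z-o[2])/d[2]
def atdepth(cam,px,dep):
    o,d=ray(cam,px);return o+d*dep
def save(cam,name):
    st=sensors.read_state();im,dp=viewer.get_image(cam);cv2.imwrite(f"pics/{name}.png",im[:,:,::-1]);return st,im,dp
E
python3 - <<'E'
from h import *
np.set_printoptions(precision=4,suppress=True)
Z=dict(rod_top=.112,plate_top=.024,stand=0,collar_mid=.05+.03,gauge_red=0,gauge_blue=0)
for c in("top","side"):
    st,im,dp=save(c,c+"0")
    for n,z in Z.items():
        for f in (finder.pinpoint,):
            for r in f(c,n)[:2]:
                l=r["location"];print(c,n,np.round(l,1),round(r["conf"],2),atz(c,l,z)[:2])
    for n in("screw_jar","spray_can","mug","wrench","screwdriver","offcut"):
        if c=="top":
            for r in finder.pinpoint(c,n)[:1]: print(n,np.round(r["location"]),round(r["conf"],2),atz(c,r["location"],0)[:2])
print(sensors.read_state())
E
```

```text
top rod_top [338.1 253.1] 0.66 [ 0.6172 -0.0385]
top plate_top [338.4 263.1] 0.63 [ 0.5996 -0.0403]
top plate_top [335.5 254.9] 0.27 [ 0.6235 -0.0327]
top stand [336.2 255.8] 0.69 [ 0.6238 -0.0351]
top collar_mid [339.  253.7] 0.57 [ 0.6196 -0.0416]
top gauge_red [248.7 297. ] 0.92 [0.5114 0.2198]
top gauge_blue [411.1 300.2] 0.96 [ 0.4895 -0.2463]
screw_jar [336. 263.] 0.62 [ 0.6027 -0.0345]
spray_can [412. 302.] 0.36 [ 0.4852 -0.2481]
mug [184. 252.] 0.66 [0.6476 0.4062]
wrench [473. 275.] 0.92 [ 0.5571 -0.4276]
screwdriver [302. 199.] 0.72 [0.7941 0.0595]
offcut [183. 314.] 0.76 [0.4689 0.4084]
side rod_top [330.3 225.2] 0.62 [ 0.6072 -0.0095]
side rod_top [331.2 213.6] 0.59 [ 0.6169 -0.0423]
side plate_top [344.1 243.5] 0.62 [ 0.5872 -0.0503]
side stand [332.8 252.1] 0.71 [ 0.6086 -0.0377]
side collar_mid [331.4 225.8] 0.89 [ 0.6146 -0.0392]
side gauge_red [333.3 365.1] 0.9 [0.5163 0.2204]
side gauge_red [332.1 250. ] 0.69 [ 0.6122 -0.0431]
side gauge_blue [407.9 206. ] 0.94 [ 0.4851 -0.2495]
{'time': 1.0, 'joint_positions': array([ 1.102 ,  0.2382, -0.0135,  1.3192,  0.    ,  1.5708]), 'qd': array([-0.0014, -0.0014,  0.001 ,  0.0007,  0.0005,  0.0025]), 'joint_torque': array([  0.0002, -53.8587,  34.6698,   0.0028,   0.0001,  -0.    ]), 'eef_pos': array([0.2372, 0.4683, 0.2313]), 'eef_rot': array([-0.    ,  0.2323,  0.9727, -0.    ]), 'wrist_force': array([0.6912, 0.063 , 0.2184]), 'wrist_torque': array([ 0.0281,  0.0078, -0.0432]), 'gripper_force': 0.0, 'grip_width': 0.08558548777767476}
```

Run:
```python
import cv2,numpy as np
a=cv2.imread("pics/top0.png")[180:350,150:500];b=cv2.imread("pics/side0.png")
cv2.imwrite("pics/m1.png",cv2.resize(a,None,fx=2.28,fy=2.28,interpolation=2))
```

```text
(no output)
```

View pics/m1.png

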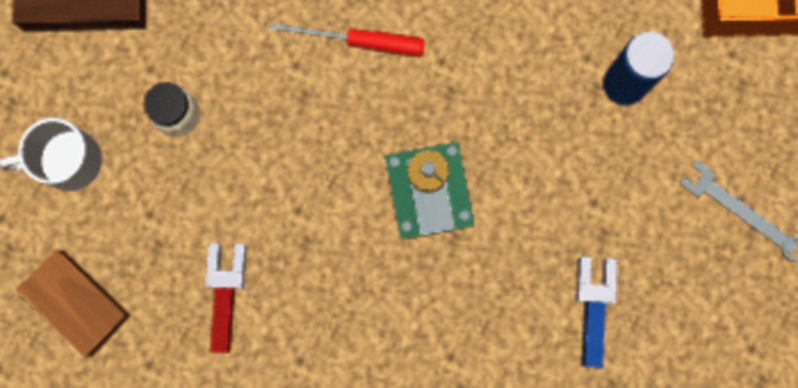

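View pics/side0.png

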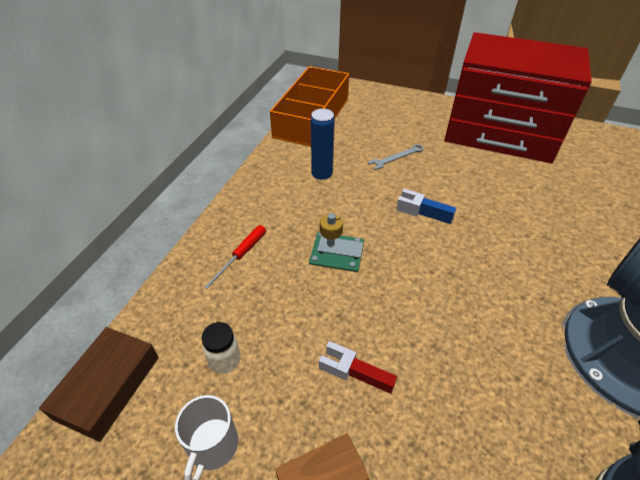

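The top crop shows the stand at crop (428,180), its plate pointing down toward the robot. The red gauge is on the left, fork at (226,265) and handle to (221,350), and the blue one is on the right. The side view agrees. Next I measure the yaws and centres by colour.

```bash
cat >> h.py <<'E'
def hsvmask(im,lo,hi):
    h=cv2.cvtColor(im,cv2.COLOR_RGB2HSV);return cv2.inRange(h,np.array(lo),np.array(hi))
def minrect(cam,m,z,st=None):
    n,l,s,c=cv2.connectedComponentsWithStats(m);i=1+np.argmax(s[1:,4])
    cs,_=cv2.findContours((l==i).astype(np.uint8),0,1)
    pts=np.array([atz(cam,p[0],z,st)[:2] for p in cs[0]])
    return cv2.minAreaRect((pts*1000).astype(np.float32)),s[i]
E
python3 - <<'E'
from h import *
im=cv2.imread("pics/top0.png")[:,:,::-1].copy()
g=hsvmask(im,(60,80,30),(90,255,255));print("green",minrect("top",g,.01))
r=hsvmask(im,(0,180,60),(6,255,255))|hsvmask(im,(174,180,60),(180,255,255));r[:280]=0;r[:,:220]=0;r[:,280:]=0
print("red",minrect("top",r,.03))
st=sensors.read_state();p=viewer.camera_params("wrist");print(np.round(p["hand_eye"],3),p["intrinsics"])
E
```

```text
green (((597.9574584960938, -6.036773681640625), (107.25469970703125, 35.284278869628906), 0.10580424964427948), array([320, 246,  14,  38, 273], dtype=int32))
red (((444.6867370605469, 220.94837951660156), (23.265729904174805, 75.62278747558594), 85.1959228515625), array([242, 307,  11,  28, 228], dtype=int32))
[[ 0.     0.947  0.321  0.083]
 [ 1.    -0.001  0.002 -0.   ]
 [ 0.002  0.321 -0.947 -0.144]
 [ 0.     0.     0.     1.   ]] [[371.64829954   0.         317.49946555]
 [  0.         371.64829954 242.74959481]
 [  0.           0.           1.        ]]
```

```bash
python3 -m handwheel '[{"x":-0.297,"y":-0.126,"z":0.09,"az":-0.4,"hand":1},{"x":-0.297,"y":-0.126,"z":0.09,"az":-0.4,"hand":1},{"x":-0.297,"y":-0.126,"z":0.09,"az":-0.4,"hand":1},{"x":-0.297,"y":-0.126,"z":0.09,"az":-0.4,"hand":1},{"x":-0.297,"y":-0.126,"z":0.09,"az":-0.4,"hand":1},{"x":-0.297,"y":-0.126,"z":0.09,"az":-0.4,"hand":1},{"x":-0.297,"y":-0.126,"z":0.09,"az":-0.4,"hand":1},{"x":-0.297,"y":-0.126,"z":0.09,"az":-0.4,"hand":1},{"x":-0.297,"y":-0.126,"z":0.09,"az":-0.4,"hand":1}]'
python3 - <<'E'
from h import *
st,im,_=save("wrist","w1");print(st["eef_pos"],st["eef_rot"],st["joint_positions"])
r=hsvmask(im,(0,170,50),(7,255,255))|hsvmask(im,(173,170,50),(180,255,255))
print(minrect("wrist",r,.03,st))
for x in finder.pinpoint("wrist","gauge_red"):print(x,atz("wrist",x["location"],0,st))
E
```

```text
[0.23720183 0.46832957 0.23129941] [-1.49497001e-05  2.32274697e-01  9.72650227e-01 -1.68581077e-05] [ 1.10196188e+00  2.38173797e-01 -1.34758055e-02  1.31918646e+00
  2.12501130e-05  1.57079326e+00]
(((426.2160339355469, 235.98878479003906), (28.42429542541504, 78.15071105957031), 85.46192169189453), array([206, 393,  40,  43, 752], dtype=int32))
{'location': [247.9, 442.3], 'conf': 0.72} [0.51263147 0.21055412 0.        ]schema error: expected keys x, y, z, ax, ay, az, hand
```

View pics/w1.png

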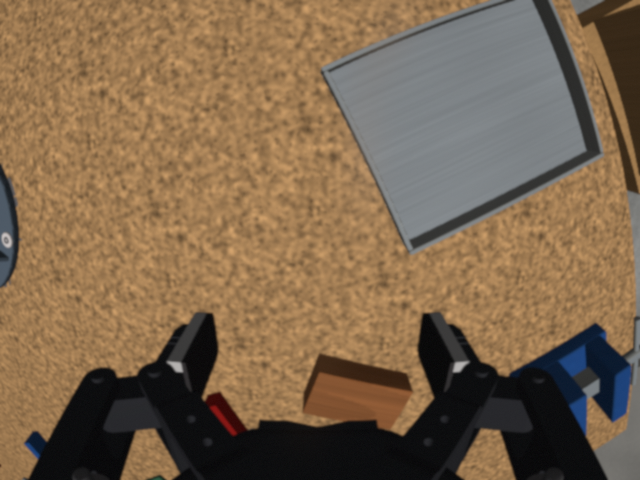

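The wrist picture is from the start pose, because the move was refused (every key is required). The red handle is at about (222,412), and the palm hides what lies toward tool -x. I'll resend with all the keys.

```bash
python3 -m handwheel '[{"x":-0.297,"y":-0.126,"z":0.09,"ax":0,"ay":0,"az":-0.4,"hand":1},{"x":-0.297,"y":-0.126,"z":0.09,"ax":0,"ay":0,"az":-0.4,"hand":1},{"x":-0.297,"y":-0.126,"z":0.09,"ax":0,"ay":0,"az":-0.4,"hand":1},{"x":-0.297,"y":-0.126,"z":0.09,"ax":0,"ay":0,"az":-0.4,"hand":1},{"x":-0.297,"y":-0.126,"z":0.09,"ax":0,"ay":0,"az":-0.4,"hand":1},{"x":-0.297,"y":-0.126,"z":0.09,"ax":0,"ay":0,"az":-0.4,"hand":1},{"x":-0.297,"y":-0.126,"z":0.09,"ax":0,"ay":0,"az":-0.4,"hand":1},{"x":-0.297,"y":-0.126,"z":0.09,"ax":0,"ay":0,"az":-0.4,"hand":1}]'
python3 - <<'E'
from h import *
st,im,_=save("wrist","w2");print(st["eef_pos"],st["eef_rot"],st["joint_positions"])
r=hsvmask(im,(0,170,50),(7,255,255))|hsvmask(im,(173,170,50),(180,255,255))
print(minrect("wrist",r,.03,st))
for x in finder.pinpoint("wrist","gauge_red"):print(x,atz("wrist",x["location"],0,st))
E
```

```text
time: 2.1
eef_pos: [0.445, 0.222, 0.1414]
eef_rot: [-0.0, 0.035, 0.999, 0.0]
wrist_force: [-0.0, 0.1, -0.4]
grip_width: 0.0852
gripper_force: 0.0
[0.44500602 0.22196286 0.14142694] [-1.26720948e-04  3.45507537e-02  9.99402934e-01  6.77869024e-05] [ 4.62528012e-01  2.39678007e-01 -2.49511451e-01  1.08176499e+00
  2.40023930e-04  5.31643257e-01]
(((441.346923828125, 221.46424865722656), (21.292949676513672, 81.78575897216797), 86.08470153808594), array([ 302,  177,   31,  109, 3099], dtype=int32))
{'location': [317.4, 303.8], 'conf': 0.64} [0.51427104 0.21666747 0.        ]
```

View pics/w2.png

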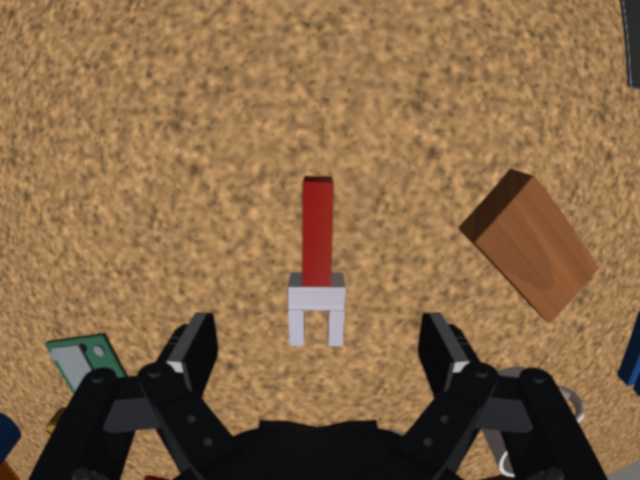

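The handle lies between the fingers, from (317,180) to (317,285), with the fork below it; the axis is aligned to within 0.1°. Now I descend and grasp.

```bash
python3 -m handwheel '[{"x":0.007,"y":0,"z":0.06,"ax":0,"ay":0,"az":0,"hand":1},{"x":0.007,"y":0,"z":0.11,"ax":0,"ay":0,"az":0,"hand":1},{"x":0.007,"y":0,"z":0.135,"ax":0,"ay":0,"az":0,"hand":1},{"x":0.007,"y":0,"z":0.135,"ax":0,"ay":0,"az":0,"hand":1},{"x":0.007,"y":0,"z":0.135,"ax":0,"ay":0,"az":0,"hand":0},{"x":0.007,"y":0,"z":0.135,"ax":0,"ay":0,"az":0,"hand":0},{"x":0.007,"y":0,"z":0.135,"ax":0,"ay":0,"az":0,"hand":0},{"x":0.007,"y":0,"z":0.135,"ax":0,"ay":0,"az":0,"hand":0},{"x":0.007,"y":0,"z":0.135,"ax":0,"ay":0,"az":0,"hand":0},{"x":0.007,"y":0,"z":0.135,"ax":0,"ay":0,"az":0,"hand":0},{"x":0.007,"y":0,"z":0.135,"ax":0,"ay":0,"az":0,"hand":0},{"x":0.007,"y":0,"z":0.135,"ax":0,"ay":0,"az":0,"hand":0}]'
```

```text
time: 3.7
eef_pos: [0.4388, 0.2224, 0.0072]
eef_rot: [0.001, 0.035, 0.999, 0.0]
wrist_force: [-0.9, -0.7, 8.0]
grip_width: 0.0213
gripper_force: 59.5
```

```bash
python3 -m handwheel '[{"x":0,"y":0,"z":-0.06,"ax":0,"ay":0,"az":0,"hand":0},{"x":0,"y":0,"z":-0.12,"ax":0,"ay":0,"az":0,"hand":0},{"x":0,"y":0,"z":-0.18,"ax":0,"ay":0,"az":0,"hand":0},{"x":-0.05,"y":-0.025,"z":-0.193,"ax":0,"ay":0,"az":-0.05,"hand":0},{"x":-0.1,"y":-0.05,"z":-0.193,"ax":0,"ay":0,"az":-0.1,"hand":0},{"x":-0.15,"y":-0.07,"z":-0.193,"ax":0,"ay":0,"az":-0.15,"hand":0},{"x":-0.2,"y":-0.09,"z":-0.193,"ax":0,"ay":0,"az":-0.2,"hand":0},{"x":-0.25,"y":-0.115,"z":-0.193,"ax":0,"ay":0,"az":-0.227,"hand":0},{"x":-0.25,"y":-0.115,"z":-0.193,"ax":0,"ay":0,"az":-0.227,"hand":0},{"x":-0.25,"y":-0.115,"z":-0.193,"ax":0,"ay":0,"az":-0.227,"hand":0},{"x":-0.25,"y":-0.115,"z":-0.193,"ax":0,"ay":0,"az":-0.227,"hand":0}]'
python3 - <<'E'
from h import *
st,im,_=save("wrist","w3");print(st["eef_pos"],st["eef_rot"],st["joint_positions"])
g=hsvmask(im,(60,80,30),(90,255,255));print("green",minrect("wrist",g,.01,st))
for n,z in dict(rod_top=.112,plate_top=.024,stand=0,collar_mid=.081,gauge_red=.18).items():
    for x in finder.pinpoint("wrist",n)[:2]:print(n,x,atz("wrist",x["location"],z,st)[:2])
E
```

```text
time: 5.08
eef_pos: [0.6788, 0.091, 0.1996]
eef_rot: [-0.0, -0.079, 0.997, 0.0]
wrist_force: [0.0, 0.2, -3.1]
grip_width: 0.0208
gripper_force: 60.0
[0.67876401 0.09095884 0.19963664] [-1.93052729e-04 -7.93934223e-02  9.96843341e-01  3.10880631e-05] [ 1.33175859e-01  5.32022720e-01  3.60103659e-01  1.39925948e+00
  8.28099352e-05 -2.57782934e-02]
green (((599.5306396484375, -39.77046203613281), (106.60020446777344, 92.43215942382812), 9.370294570922852), array([ 149,   49,   92,  120, 3166], dtype=int32))
rod_top {'location': [142.2, 130.5], 'conf': 0.78} [ 0.61528719 -0.03690557]
plate_top {'location': [186.8, 103.6], 'conf': 0.96} [ 0.59480935 -0.03881088]
stand {'location': [195.1, 125.6], 'conf': 0.82} [ 0.61492454 -0.03647379]
collar_mid {'location': [158.5, 128.5], 'conf': 0.88} [ 0.61524898 -0.03856042]
gauge_red {'location': [314.0, 421.6], 'conf': 0.76} [0.76588971 0.10256195]
```

View pics/w3.png

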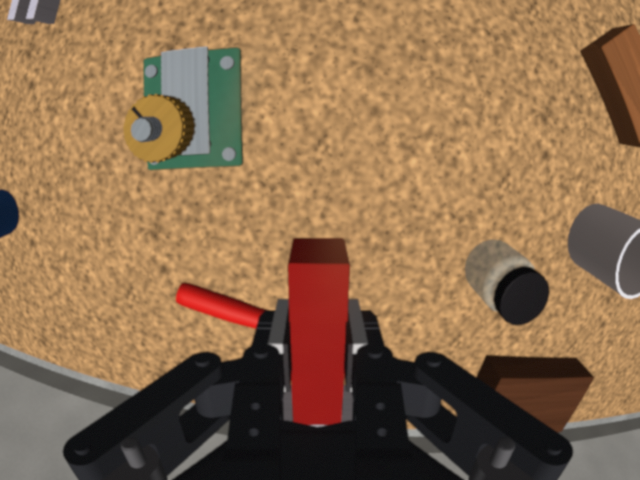

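The picture shows the stand at the upper left, rod top (142,130), plate (187,100), with the red handle held centrally at (318,330). The stand comes out near (0.615,-0.037) with yaw 9.3°. The slot has only 1 mm of play each side, so I move to put the rod on the camera's centre line and measure the lateral offset from there.

```bash
python3 -m handwheel '[{"x":0.019,"y":-0.05,"z":0,"ax":0,"ay":0,"az":0,"hand":0},{"x":0.019,"y":-0.1,"z":0,"ax":0,"ay":0,"az":0,"hand":0},{"x":0.019,"y":-0.116,"z":0,"ax":0,"ay":0,"az":0,"hand":0},{"x":0.019,"y":-0.116,"z":0,"ax":0,"ay":0,"az":0,"hand":0},{"x":0.019,"y":-0.116,"z":0,"ax":0,"ay":0,"az":0,"hand":0}]'
python3 - <<'E'
from h import *
st,im,_=save("wrist","w4");print(st["eef_pos"],st["eef_rot"])
q=st["eef_rot"];Rm=R.from_quat([q[1],q[2],q[3],q[0]])
tool=lambda p:np.round(Rm.inv().apply(np.array(p)-st["eef_pos"])*1000,1)
g=hsvmask(im,(60,80,30),(90,255,255));rc,_=minrect("wrist",g,.01,st);print("green",rc,tool([*np.array(rc[0])/1000,.01]))
for n,z in dict(rod_top=.112,plate_top=.024,stand=0,collar_mid=.081).items():
    for x in finder.pinpoint("wrist",n)[:1]:print(n,x,tool(atz("wrist",x["location"],z,st)))
# gold collar
y=hsvmask(im,(15,150,60),(30,255,255));
r=hsvmask(im,(0,170,40),(7,255,255))|hsvmask(im,(173,170,40),(180,255,255))
for row in range(245,420,25):
    c=np.where(r[row,250:390])[0]
    if len(c):print("red row",row,250+c.min(),250+c.max())
cv2.imwrite("pics/w4c.png",cv2.resize(im[40:270,220:420,::-1],None,fx=2.6,fy=2.6,interpolation=2))
E
```

```text
time: 6.0
eef_pos: [0.6792, -0.0261, 0.1993]
eef_rot: [-0.0, -0.079, 0.997, 0.0]
wrist_force: [-0.4, -0.0, -2.5]
grip_width: 0.0211
gripper_force: 60.1
[ 0.67916804 -0.02611321  0.19925922] [-8.59230996e-05 -7.94296628e-02  9.96840448e-01  2.08529701e-04]
green ((606.083984375, -75.29133605957031), (107.210693359375, 32.521854400634766), 15.035970687866211) [ 79.9 -37.1 189.3]
rod_top {'location': [316.6, 148.8], 'conf': 0.79} [66.  -0.9 87.3]
plate_top {'location': [317.8, 115.2], 'conf': 0.61} [ 88.4  -0.2 175.3]
stand {'location': [316.1, 140.6], 'conf': 0.63} [ 65.3  -1.7 199.3]
collar_mid {'location': [317.8, 148.2], 'conf': 0.73} [ 64.1  -0.2 118.3]
red row 245 293 333
red row 270 288 348
red row 295 289 347
red row 320 288 347
red row 345 290 345
red row 370 291 344
red row 395 292 341
```

View pics/w4c.png

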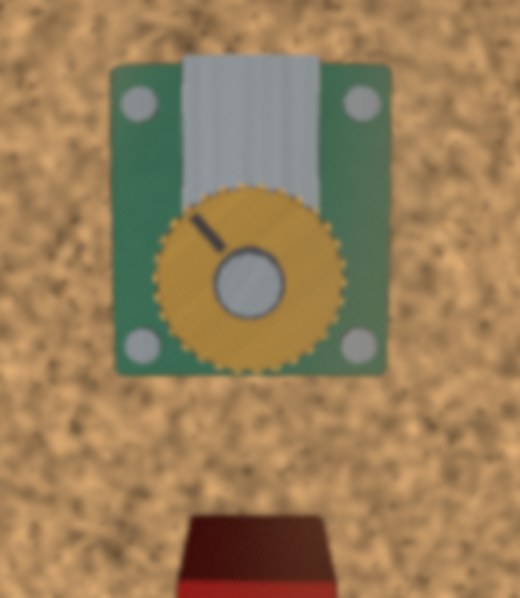

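The crop shows the yaw aligned. The rod is at column ~316 and the handle at ~318, so I shift about 1 mm toward -y. Rod to TCP is about 65 mm along x. Next I back out and lower to just above plate height in front of the stand.

```bash
python3 -m handwheel '[{"x":0.06,"y":-0.001,"z":0,"ax":0,"ay":0,"az":0,"hand":0},{"x":0.12,"y":-0.001,"z":0,"ax":0,"ay":0,"az":0,"hand":0},{"x":0.18,"y":-0.001,"z":0,"ax":0,"ay":0,"az":0,"hand":0},{"x":0.205,"y":-0.001,"z":0,"ax":0,"ay":0,"az":0,"hand":0},{"x":0.205,"y":-0.001,"z":0.06,"ax":0,"ay":0,"az":0,"hand":0},{"x":0.205,"y":-0.001,"z":0.12,"ax":0,"ay":0,"az":0,"hand":0},{"x":0.205,"y":-0.001,"z":0.163,"ax":0,"ay":0,"az":0,"hand":0},{"x":0.205,"y":-0.001,"z":0.163,"ax":0,"ay":0,"az":0,"hand":0},{"x":0.205,"y":-0.001,"z":0.163,"ax":0,"ay":0,"az":0,"hand":0}]'
python3 - <<'E'
from h import *
st,im,_=save("side","s5");print(st["eef_pos"],st["eef_rot"],st["joint_positions"])
cv2.imwrite("pics/s5c.png",cv2.resize(im[190:290,280:420,::-1],None,fx=5,fy=5,interpolation=2))
E
```

```text
time: 7.38
eef_pos: [0.4778, -0.0605, 0.0378]
eef_rot: [0.001, -0.079, 0.997, -0.0]
wrist_force: [0.3, -0.1, -2.2]
grip_width: 0.0209
gripper_force: 60.2
[ 0.477811   -0.06045234  0.03777133] [ 5.97095314e-04 -7.92020408e-02  9.96858389e-01 -1.81163057e-04] [-1.25779626e-01  3.15400284e-01 -4.48100415e-01  8.06052677e-01
 -1.11560900e-04 -2.84349887e-01]
```

View pics/s5c.png

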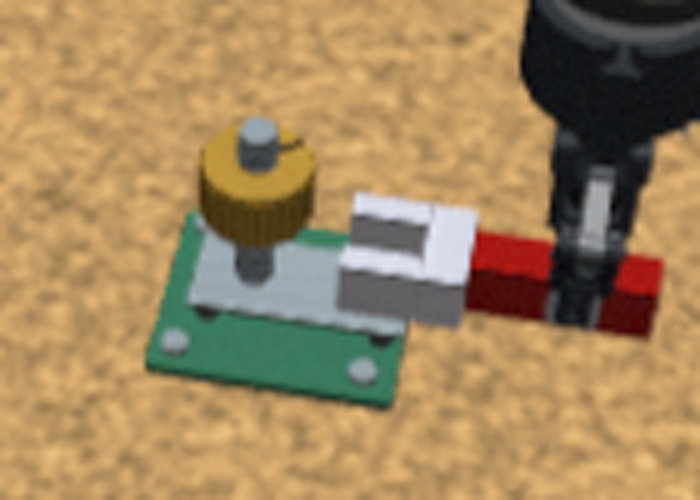

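The gauge is held level, fork at crop (410,260), in line with the plate and clear below the collar. I slide it in.

```bash
python3 -m handwheel '[{"x":-0.01,"y":0,"z":0.0035,"ax":0,"ay":0,"az":0,"hand":0},{"x":-0.02,"y":0,"z":0.0035,"ax":0,"ay":0,"az":0,"hand":0},{"x":-0.03,"y":0,"z":0.0035,"ax":0,"ay":0,"az":0,"hand":0},{"x":-0.035,"y":0,"z":0.0035,"ax":0,"ay":0,"az":0,"hand":0},{"x":-0.04,"y":0,"z":0.0035,"ax":0,"ay":0,"az":0,"hand":0},{"x":-0.045,"y":0,"z":0.0035,"ax":0,"ay":0,"az":0,"hand":0},{"x":-0.05,"y":0,"z":0.0035,"ax":0,"ay":0,"az":0,"hand":0},{"x":-0.05,"y":0,"z":0.0035,"ax":0,"ay":0,"az":0,"hand":0}]'
```

```text
time: 8.43
eef_pos: [0.5267, -0.0526, 0.0328]
eef_rot: [0.0, -0.079, 0.997, -0.0]
wrist_force: [0.1, 0.3, -3.2]
grip_width: 0.0208
gripper_force: 60.2
```

```bash
python3 -m handwheel '[{"x":-0.004,"y":0,"z":0,"ax":0,"ay":0,"az":0,"hand":0},{"x":-0.008,"y":0,"z":0,"ax":0,"ay":0,"az":0,"hand":0},{"x":-0.011,"y":0,"z":0,"ax":0,"ay":0,"az":0,"hand":0},{"x":-0.013,"y":0,"z":0,"ax":0,"ay":0,"az":0,"hand":0},{"x":-0.013,"y":0,"z":0,"ax":0,"ay":0,"az":0,"hand":0}]'; python3 -m handwheel '[{"x":-0.001,"y":0,"z":0,"ax":0,"ay":0,"az":0,"hand":0},{"x":-0.002,"y":0,"z":0,"ax":0,"ay":0,"az":0,"hand":0},{"x":-0.003,"y":0,"z":0,"ax":0,"ay":0,"az":0,"hand":0},{"x":-0.003,"y":0,"z":0,"ax":0,"ay":0,"az":0,"hand":0}]'
```

```text
time: 9.05
eef_pos: [0.5393, -0.0506, 0.0328]
eef_rot: [-0.0, -0.079, 0.997, -0.0]
wrist_force: [0.3, 0.7, -2.6]
grip_width: 0.0209
gripper_force: 60.2
time: 9.55
eef_pos: [0.5422, -0.0502, 0.0328]
eef_rot: [-0.0, -0.079, 0.997, -0.0]
wrist_force: [0.3, 0.7, -2.5]
grip_width: 0.0209
gripper_force: 60.2
```

```bash
for i in 1 2; do python3 -m handwheel '[{"x":-0.001,"y":0,"z":0,"ax":0,"ay":0,"az":0,"hand":0},{"x":-0.001,"y":0,"z":0,"ax":0,"ay":0,"az":0,"hand":0}]' | egrep 'pos|force'; done
```

```text
eef_pos: [0.5426, -0.05, 0.0327]
wrist_force: [-3.1, -0.5, -2.5]
gripper_force: 60.3
eef_pos: [0.5426, -0.05, 0.0325]
wrist_force: [-6.9, -2.1, -0.1]
gripper_force: 60.7
```

Contact with the rod. I relieve it, lower onto the plate and let go.

```bash
python3 -m handwheel '[{"x":0.002,"y":0,"z":0,"ax":0,"ay":0,"az":0,"hand":0},{"x":0.002,"y":0,"z":0.001,"ax":0,"ay":0,"az":0,"hand":0},{"x":0.002,"y":0,"z":0.0018,"ax":0,"ay":0,"az":0,"hand":0},{"x":0.002,"y":0,"z":0.0018,"ax":0,"ay":0,"az":0,"hand":0},{"x":0.002,"y":0,"z":0.0018,"ax":0,"ay":0,"az":0,"hand":0}]'; python3 -m handwheel '[{"x":0.002,"y":0,"z":0,"ax":0,"ay":0,"az":0,"hand":1},{"x":0,"y":0,"z":0,"ax":0,"ay":0,"az":0,"hand":1},{"x":0,"y":0,"z":0,"ax":0,"ay":0,"az":0,"hand":1},{"x":0,"y":0,"z":0,"ax":0,"ay":0,"az":0,"hand":1},{"x":0,"y":0,"z":0,"ax":0,"ay":0,"az":0,"hand":1}]'
```

```text
time: 10.68
eef_pos: [0.5425, -0.0502, 0.0312]
eef_rot: [0.0, -0.079, 0.997, -0.0]
wrist_force: [0.6, -0.1, 0.9]
grip_width: 0.0206
gripper_force: 60.7
time: 11.3
eef_pos: [0.5421, -0.0501, 0.031]
eef_rot: [-0.0, -0.079, 0.997, -0.0]
wrist_force: [-0.2, 0.0, -0.9]
grip_width: 0.085
gripper_force: 0.0
```

```bash
python3 -m handwheel '[{"x":0,"y":0,"z":-0.05,"ax":0,"ay":0,"az":0,"hand":1},{"x":0,"y":0,"z":-0.1,"ax":0,"ay":0,"az":0,"hand":1},{"x":0,"y":0,"z":-0.15,"ax":0,"ay":0,"az":0,"hand":1},{"x":-0.025,"y":0,"z":-0.15,"ax":0,"ay":0,"az":-0.18,"hand":1},{"x":-0.05,"y":0,"z":-0.15,"ax":0,"ay":0,"az":-0.36,"hand":1},{"x":-0.074,"y":0,"z":-0.15,"ax":0,"ay":0,"az":-0.54,"hand":1},{"x":-0.074,"y":0,"z":-0.15,"ax":0,"ay":0,"az":-0.72,"hand":1},{"x":-0.074,"y":0,"z":-0.15,"ax":0,"ay":0,"az":-0.9,"hand":1},{"x":-0.074,"y":0,"z":-0.15,"ax":0,"ay":0,"az":-1.08,"hand":1},{"x":-0.074,"y":0,"z":-0.15,"ax":0,"ay":0,"az":-1.26,"hand":1},{"x":-0.074,"y":0,"z":-0.15,"ax":0,"ay":0,"az":-1.44,"hand":1},{"x":-0.074,"y":0,"z":-0.15,"ax":0,"ay":0,"az":-1.62,"hand":1},{"x":-0.074,"y":0,"z":-0.15,"ax":0,"ay":0,"az":-1.8,"hand":1},{"x":-0.074,"y":0,"z":-0.15,"ax":0,"ay":0,"az":-1.98,"hand":1},{"x":-0.074,"y":0,"z":-0.15,"ax":0,"ay":0,"az":-2.16,"hand":1},{"x":-0.074,"y":0,"z":-0.15,"ax":0,"ay":0,"az":-2.3,"hand":1},{"x":-0.074,"y":0,"z":-0.15,"ax":0,"ay":0,"az":-2.3,"hand":1},{"x":-0.074,"y":0,"z":-0.15,"ax":0,"ay":0,"az":-2.3,"hand":1}]'
python3 - <<'E'
from h import *
s,im2,dp=save("side","s6")
for x in finder.pinpoint("side","collar_mid")[:1]:
    for z in(.077,.081,.086):print("side collar",x["location"],z,atz("side",x["location"],z))
for x in finder.pinpoint("side","gauge_red")[:1]:print("side gauge",x,atz("side",x["location"],.024))
st,im,_=save("wrist","w6");print(st["eef_pos"],st["eef_rot"],st["joint_positions"],st["wrist_torque"])
q=st["eef_rot"];Rm=R.from_quat([q[1],q[2],q[3],q[0]])
tool=lambda p:np.round(Rm.inv().apply(np.array(p)-st["eef_pos"])*1000,1)
for n,z in dict(rod_top=.112,collar_mid=.081,gauge_red=.024).items():
    for x in finder.pinpoint("wrist",n)[:1]:print(n,x,tool(atz("wrist",x["location"],z,st)))
c=np.hstack([cv2.resize(im2[190:290,280:420],(420,300),interpolation=2),cv2.resize(im[150:450,160:480],(320,300))])
cv2.imwrite("pics/c6.png",c[:,:,::-1])
E
```

```text
time: 13.55
eef_pos: [0.6152, -0.0385, 0.1809]
eef_rot: [0.0, 0.942, -0.337, -0.0]
wrist_force: [-0.4, -0.8, -0.7]
grip_width: 0.0855
gripper_force: 0.0
side collar [330.0, 225.5] 0.077 [ 0.61858746 -0.04184344  0.077     ]
side collar [330.0, 225.5] 0.081 [ 0.61731302 -0.03803426  0.081     ]
side collar [330.0, 225.5] 0.086 [ 0.61571997 -0.0332728   0.086     ]
side gauge {'location': [327.4, 246.7], 'conf': 0.8} [ 0.61848123 -0.02808107  0.024     ]
[ 0.61520931 -0.03847337  0.18098079] [ 6.75075593e-05  9.41936459e-01 -3.35791160e-01 -1.49301494e-05] [-6.23952366e-02  4.14228576e-01  1.16021483e-01  1.27265525e+00
 -1.21501665e-04 -2.51909782e+00] [-0.00453016  0.05313105 -0.03391385]
rod_top {'location': [316.9, 259.0], 'conf': 0.83} [ 0.   0.1 69. ]
collar_mid {'location': [316.8, 245.0], 'conf': 0.91} [ -1.6   0.1 100. ]
gauge_red {'location': [315.0, 219.7], 'conf': 0.62} [  1.   -1.4 157. ]
```

View pics/c6.png

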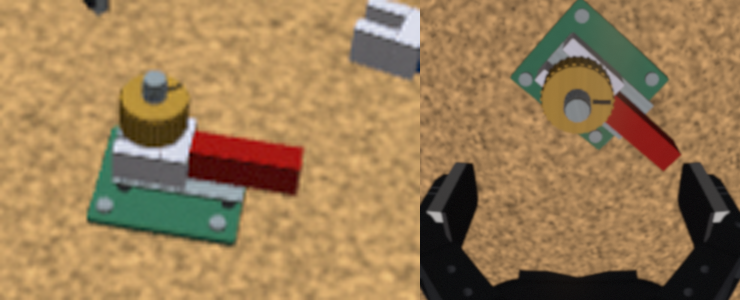

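The gauge sits home around the rod and flat on the plate (left), and the tool is centred on the rod within 0.5 mm (right). The collar underside is near 66 mm. I go down and grip the collar high, so the tips stay above the gauge.

```bash
python3 -m handwheel '[{"x":0,"y":0,"z":0.05,"ax":0,"ay":0,"az":0,"hand":1},{"x":0,"y":0,"z":0.09,"ax":0,"ay":0,"az":0,"hand":1},{"x":0,"y":0,"z":0.115,"ax":0,"ay":0,"az":0,"hand":1},{"x":0,"y":0,"z":0.115,"ax":0,"ay":0,"az":0,"hand":1},{"x":0,"y":0,"z":0.115,"ax":0,"ay":0,"az":0,"hand":0},{"x":0,"y":0,"z":0.115,"ax":0,"ay":0,"az":0,"hand":0},{"x":0,"y":0,"z":0.115,"ax":0,"ay":0,"az":0,"hand":0},{"x":0,"y":0,"z":0.115,"ax":0,"ay":0,"az":0,"hand":0},{"x":0,"y":0,"z":0.115,"ax":0,"ay":0,"az":0,"hand":0},{"x":0,"y":0,"z":0.115,"ax":0,"ay":0,"az":0,"hand":0}]'; python3 -c "
from h import *
s=sensors.read_state();print(s['wrist_torque'],s['wrist_force'],s['joint_positions'][5],s['joint_torque'])"
```

```text
time: 15.15
eef_pos: [0.6161, -0.0387, 0.0678]
eef_rot: [-0.0, 0.942, -0.335, 0.001]
wrist_force: [-1.1, -0.8, 6.4]
grip_width: 0.0467
gripper_force: 60.8
[-0.10125562  0.36364915  0.05188736] [-1.08796997 -0.83437205  6.44673743] -2.520578407025931 [ 3.08650788e-01 -6.54891157e+01  2.98627263e+01 -6.32728580e-01
  2.14812434e-01  5.60992135e-03]
```

```bash
cat > t.py <<'E'
from h import *
s=sensors.read_state();print("tq",np.round(s['wrist_torque'],3),"F",np.round(s['wrist_force'],1),"j6",round(s['joint_positions'][5],3),"jt6",round(s['joint_torque'][5],3),"z",round(s['eef_pos'][2],4),"t",round(s["time"],2))
E
python3 -m handwheel '[{"x":0,"y":0,"z":0.0007,"ax":0,"ay":0,"az":0.15,"hand":0},{"x":0,"y":0,"z":0.0014,"ax":0,"ay":0,"az":0.3,"hand":0},{"x":0,"y":0,"z":0.0021,"ax":0,"ay":0,"az":0.45,"hand":0},{"x":0,"y":0,"z":0.0029,"ax":0,"ay":0,"az":0.6,"hand":0},{"x":0,"y":0,"z":0.0036,"ax":0,"ay":0,"az":0.75,"hand":0},{"x":0,"y":0,"z":0.0043,"ax":0,"ay":0,"az":0.9,"hand":0}]' >/dev/null; python3 t.py
python3 -m handwheel '[{"x":0,"y":0,"z":0.0007,"ax":0,"ay":0,"az":0.15,"hand":0},{"x":0,"y":0,"z":0.0014,"ax":0,"ay":0,"az":0.3,"hand":0},{"x":0,"y":0,"z":0.0021,"ax":0,"ay":0,"az":0.45,"hand":0},{"x":0,"y":0,"z":0.0029,"ax":0,"ay":0,"az":0.6,"hand":0},{"x":0,"y":0,"z":0.0036,"ax":0,"ay":0,"az":0.75,"hand":0},{"x":0,"y":0,"z":0.0043,"ax":0,"ay":0,"az":0.9,"hand":0}]' >/dev/null; python3 t.py
```

```text
tq [-0.602  1.311  0.217] F [-6.5 -3.6 10.2] j6 -1.616 jt6 -1.717 z 0.0635 t 15.9
tq [2.00e-03 2.02e+00 1.90e-01] F [-10.8  -0.9  12.3] j6 -0.716 jt6 -1.734 z 0.0591 t 16.65
```

```bash
python3 -m handwheel '[{"x":0.0012,"y":0.0009,"z":0.0005,"ax":0,"ay":0,"az":0.1,"hand":0},{"x":0.0012,"y":0.0009,"z":0.0010,"ax":0,"ay":0,"az":0.2,"hand":0},{"x":0.0012,"y":0.0009,"z":0.0014,"ax":0,"ay":0,"az":0.3,"hand":0}]' |grep pos; python3 t.py
python3 -m handwheel '[{"x":0,"y":0,"z":0.0005,"ax":0,"ay":0,"az":0.1,"hand":0},{"x":0,"y":0,"z":0.001,"ax":0,"ay":0,"az":0.2,"hand":0}]'|grep pos; python3 t.py
```

```text
eef_pos: [0.6135, -0.0383, 0.0578]
tq [0.287 1.075 0.221] F [-5.7  1.9  8.1] j6 -0.418 jt6 -1.06 z 0.0578 t 17.02
eef_pos: [0.6134, -0.038, 0.0568]
tq [0.604 1.172 0.295] F [-6.8  2.3 10.6] j6 -0.218 jt6 -1.008 z 0.0568 t 17.27
```

```bash
for i in 1 2 3 4; do python3 -m handwheel '[{"x":0,"y":0,"z":0.0003,"ax":0,"ay":0,"az":0.05,"hand":0},{"x":0,"y":0,"z":0.0005,"ax":0,"ay":0,"az":0.1,"hand":0}]'>/dev/null; python3 t.py;done
```

```text
tq [0.633 1.159 0.304] F [-5.8  2.9 10.1] j6 -0.12 jt6 -0.335 z 0.0564 t 17.52
tq [0.768 1.209 0.312] F [-6.3  3.8  9.8] j6 -0.02 jt6 -0.343 z 0.0559 t 17.77
tq [0.853 1.232 0.314] F [-6.1  5.7 10.7] j6 0.08 jt6 -0.34 z 0.0554 t 18.02
tq [0.916 1.193 0.352] F [-5.3  5.5 11.9] j6 0.18 jt6 -0.335 z 0.0549 t 18.27
```

```bash
for i in 1 2 3 4; do python3 -m handwheel '[{"x":0,"y":0,"z":0.0003,"ax":0,"ay":0,"az":0.05,"hand":0},{"x":0,"y":0,"z":0.0005,"ax":0,"ay":0,"az":0.1,"hand":0}]'>/dev/null; python3 t.py;done
```

```text
tq [1.026 1.241 0.548] F [-5.4  6.2 12.2] j6 0.28 jt6 -0.177 z 0.0545 t 18.52
tq [1.075 1.266 0.63 ] F [-7.1  6.2 12.5] j6 0.38 jt6 -0.006 z 0.0541 t 18.77
tq [1.204 1.333 0.843] F [-5.6  7.2 12.9] j6 0.48 jt6 0.163 z 0.0537 t 19.02
tq [1.293 1.407 1.038] F [-6.5  6.9 14.6] j6 0.58 jt6 0.332 z 0.0533 t 19.27
```

The torque is climbing strongly: the firm seat was met near j6≈0.19. I back off straight away.

```bash
python3 -m handwheel '[{"x":0,"y":0,"z":-0.0003,"ax":0,"ay":0,"az":-0.06,"hand":0}]'>/dev/null; python3 t.py
python3 -m handwheel '[{"x":0,"y":0,"z":-0.0002,"ax":0,"ay":0,"az":-0.04,"hand":0}]'>/dev/null; python3 t.py
python3 -m handwheel '[{"x":0,"y":0,"z":-0.0002,"ax":0,"ay":0,"az":-0.04,"hand":0}]'>/dev/null; python3 t.py
```

```text
tq [ 1.386  1.255 -0.587] F [-6.3  7.4 13. ] j6 0.519 jt6 0.777 z 0.0535 t 19.4
tq [ 1.412  1.242 -0.592] F [-5.6  7.4 12.4] j6 0.478 jt6 -0.164 z 0.0537 t 19.52
tq [ 1.365  1.235 -0.576] F [-5.   7.7 12. ] j6 0.439 jt6 -0.031 z 0.0538 t 19.65
```

The reverse torque fits a press of roughly 30–45 N. To confirm, I unwind to free and then re-approach in checked steps.

```bash
for i in 1 2 3 4 5 6 7; do python3 -m handwheel '[{"x":0,"y":0,"z":-0.0002,"ax":0,"ay":0,"az":-0.05,"hand":0}]'>/dev/null; python3 t.py;done
```

```text
tq [ 1.287  1.23  -0.555] F [-6.4  7.3 13.1] j6 0.388 jt6 0.199 z 0.0541 t 19.77
tq [ 1.218  1.272 -0.482] F [-5.4  6.2 12.5] j6 0.338 jt6 0.166 z 0.0542 t 19.9
tq [ 1.166  1.312 -0.445] F [-6.2  5.3 13. ] j6 0.288 jt6 0.195 z 0.0544 t 20.02
tq [ 1.126  1.336 -0.434] F [-6.9  6.8 12.2] j6 0.238 jt6 0.226 z 0.0546 t 20.15
tq [ 1.038  1.388 -0.397] F [-6.9  6.1 12.9] j6 0.188 jt6 0.259 z 0.0548 t 20.27
tq [ 0.949  1.405 -0.374] F [-7.2  5.1 13.1] j6 0.138 jt6 0.268 z 0.055 t 20.4
tq [ 0.91   1.378 -0.357] F [-7.4  4.9 12.8] j6 0.088 jt6 0.267 z 0.0553 t 20.52
```

```bash
for i in 1 2 3 4 5 6 7; do python3 -m handwheel '[{"x":0,"y":0,"z":0.0002,"ax":0,"ay":0,"az":0.04,"hand":0}]'>/dev/null; python3 t.py;done
```

```text
tq [0.982 1.386 0.343] F [-7.3  5.4 13.9] j6 0.129 jt6 -0.76 z 0.0551 t 20.65
tq [1.007 1.367 0.385] F [-6.8  5.9 13.9] j6 0.17 jt6 -0.24 z 0.0549 t 20.77
tq [0.958 1.461 0.307] F [-7.4  5.3 14.3] j6 0.21 jt6 -0.179 z 0.0548 t 20.9
tq [1.034 1.466 0.423] F [-7.2  5.8 14.5] j6 0.25 jt6 -0.106 z 0.0546 t 21.02
tq [1.031 1.481 0.469] F [-6.9  6.  15.2] j6 0.29 jt6 -0.037 z 0.0544 t 21.15
tq [1.077 1.476 0.57 ] F [-6.5  6.  15. ] j6 0.33 jt6 0.031 z 0.0543 t 21.27
tq [1.164 1.497 0.613] F [-7.1  7.2 17.4] j6 0.37 jt6 0.099 z 0.0541 t 21.4
```

Repeatable: the seat is at j6≈0.18, and the excess torque is now 0.28 N·m (about 25 N). One small step more, then I release and rise.

```bash
python3 -m handwheel '[{"x":0,"y":0,"z":0.0001,"ax":0,"ay":0,"az":0.03,"hand":0},{"x":0,"y":0,"z":0.0001,"ax":0,"ay":0,"az":0.03,"hand":0}]'>/dev/null; python3 t.py
python3 -m handwheel '[{"x":0,"y":0,"z":0,"ax":0,"ay":0,"az":0,"hand":1},{"x":0,"y":0,"z":0,"ax":0,"ay":0,"az":0,"hand":1},{"x":0,"y":0,"z":0,"ax":0,"ay":0,"az":0,"hand":1},{"x":0,"y":0,"z":0,"ax":0,"ay":0,"az":0,"hand":1},{"x":0,"y":0,"z":0,"ax":0,"ay":0,"az":0,"hand":1},{"x":0,"y":0,"z":-0.04,"ax":0,"ay":0,"az":0,"hand":1},{"x":0,"y":0,"z":-0.1,"ax":0,"ay":0,"az":0,"hand":1},{"x":0,"y":0,"z":-0.15,"ax":0,"ay":0,"az":0,"hand":1},{"x":0,"y":0,"z":-0.15,"ax":0,"ay":0,"az":0,"hand":1},{"x":0,"y":0,"z":-0.15,"ax":0,"ay":0,"az":0,"hand":1}]'; python3 t.py
python3 - <<'E'
from h import *
st,im,_=save("wrist","w9")
s,im2,dp=save("side","s9")
c=np.hstack([cv2.resize(im2[190:290,280:420],(420,300),interpolation=2),cv2.resize(im[150:450,160:480],(320,300))])
cv2.imwrite("pics/c9.png",c[:,:,::-1])
E
```

```text
tq [1.078 1.405 0.397] F [-7.3  6.6 14.1] j6 0.399 jt6 0.547 z 0.054 t 21.65
time: 22.9
eef_pos: [0.6135, -0.0385, 0.201]
eef_rot: [-0.0, 0.229, 0.973, -0.0]
wrist_force: [-0.6, -0.1, -0.0]
grip_width: 0.0855
gripper_force: 0.0
tq [-0.027 -0.023 -0.039] F [-0.6 -0.1 -0. ] j6 0.399 jt6 0.0 z 0.201 t 22.9
```

View pics/c9.png

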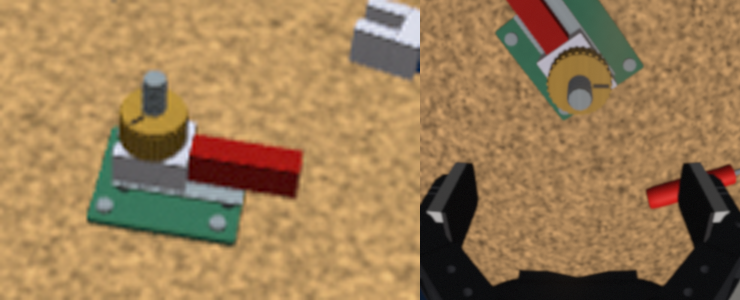

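The collar now sits on the fork (left, about (154,130)), the red gauge lies flat and home around the rod, and the gripper is clear. I hand in.

```bash
python3 -c "
from rig import robot
print(robot.hand_in())"
```

```text
the job is handed in; nothing more can be done
None
```

The red gauge is home on the plate and left nipped under the collar at about 25–33 N, estimated by feel, and the job is handed in with no verdict returned; on the first approach the press overshot to roughly 45 N by estimate, near the 60 N limit, before I backed off and reset it.

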